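Hang and lock the sample tray on the display stand

ROBOT

A 7-joint arm with a two-finger parallel gripper is mounted at the origin on the work surface. World frame = base frame: x ahead of the robot, y to its left, z up, the work surface at z = 0. Lengths are in m, angles in degrees, forces in N, time in s.
With the tool pointing down it reaches from about 0.425 to 0.875 m from the base axis. Payload 4.7 kg.
Tool frame: the origin (TCP) lies midway between the tips of the shut fingers; the grasp point (between the pads) lies 19 mm behind it (env.grip_depth is the distance from the TCP to the grasp point, in m); z points along the fingers, y is the line along which they close (so a half turn about z gives the same grasp; the last joint's range is limited). The gripper opens to 87 mm and grips with 3 to 60 N. Pads are 19 mm wide; open, the fingers measure 117 mm over their backs; the gripper's body (75 mm by 190 mm) begins 51 mm behind the grasp point.
Start: joints at [-70.525, 18.392, -4.016, 83.108, 1.295, 78.541, -3.26], TCP at [0.208, 0.616, 0.223] pointing down, gripper open.
Joint ranges: [-163.93, 163.93], [-17.29, 119.83], [-79.2, 71.16], [3.27, 140.29], [-89.18, 269.18], [5.43, 117.66], [-154.24, 154.24]. Speed limits (degrees/s): [147.25, 147.25, 180, 180, 180, 180, 180].

INTERFACE

Orientations are given as [roll, pitch, yaw] about the fixed x, y, z axes, in that order (R = Rz(yaw) Ry(pitch) Rx(roll)).
In Python, from cell import get_obs, optics, env, nets gives the robot as it stands.
- The arm moves only by the shell command python3 -m creep 'ROWS' [FORCE]. ROWS is JSON, a list of rows, each an object of numbers: "wx", "wy", "wz": the turn, a rotation vector about the tool's x, y, z in degrees; "tx", "ty", "tz": the shift along the tool's x, y, z in mm; "gripper": the opening, from -1 (shut) to 1 (fully open). A call has 1 to 5 rows; each row is the pose to reach, as a shift and turn from the pose commanded when the call began, along the tool's axes at that moment; what a row does not reach only later rows make up. A row lasts 1/12 s, in which the tool goes at most 41.7 mm and 7.16 degrees, less where a joint would pass 70% of its speed; a pose out of reach is approached as far as the arm can. A call with a gripper value outside its range is refused whole. The fingers move at their own pace and stop on an object; FORCE is the grip in N (left out, the last holds). Time passes only in rows, so rows that repeat a pose let the fingers close. It gives the time, the measured TCP pose, the force, the opening and the grip force at its end, in the units of the state.
- get_obs(): the state, without advancing time (a new reading comes with each control period).
- optics.read_camera(name): name is "scene" or "top"; returns (picture, depth): 400x640x3 uint8, red, green, blue; 400x640 float32, m along the optical axis (not along the pixel's ray), 0 where there is no reading.
- optics.camera_info(name): a dict with "fovy" (degrees; the focal length in pixels is half the picture's height over the tangent of half this angle, whatever the lens; pixels are square), "cx", "cy" (the principal point, pixels), "R" (3x3) and "t" (3): a world point X has camera coordinates R X + t. Camera axes: x right, y down, z forward; pixel columns grow to the right and rows downward; lengths in m; the calibration is good to about 2 mm. A picture is of the moment at which its call begins. camera_info takes no time and is no camera call.
- env.sign_off(): hands the job in; it is judged then, once.
Trained networks look in the newest picture that a camera, given by its name, has taken for a name from the list of things; names that differ only in an ending like _2 or _b are one class to them, and where a whole thing is asked for, a point or a joint stands for the part that bears it (a point fixed in the world has none). Each returns a list of dicts, best first, with "confidence" (0 to 1); they miss things now and then, are a little off and sometimes report something else, mostly with a low value. They report only what shows in the picture. A call takes as long as a camera call.
- nets.look_for(query, camera): "point" ([x, y, z] in m, in world coordinates, good to about 4 mm: the middle of the surface that is visible of it).
- nets.place_of(query, camera): "point" ([x, y, z] in m, in world coordinates, good to about 4 mm: a listed point, or the origin of a listed thing).
The state is a dict: "time_s": time; "qpos": joint angles; "joint_velocities": joint speeds; "effort": joint torques, N m; "tool_pos": TCP position; "tool_rot": TCP orientation; "force": force on the tool from outside, world axes, zero at the start; "wrist_torque": the same for the moment, N m; "grip_width": finger opening in m; "grasp_force": force on a finger pad.
Only numpy, scipy, OpenCV 4.12 (cv2) and the standard library are available. Lean on these libraries where they do the work, as an engineer would, in place of code of your own. Each camera call takes 0.05 s, during which the arm holds its last target. There are 200 camera calls.

TASK

Pick up the white sample tray by its blue grip and hook its two claws into the top pair of slots of the display stand, then press it down until it is fully home and the orange bolt has snapped back over its lug. The height of the slots is not exactly known, so feel your way and press gently, about 20 N at the most; then let go and leave it hanging upright; leave the other things on the table alone.

Things in the scene. Friction and masses are not known exactly. Their poses are not given: they have to be found in the camera images.
- tray_grip (a point): Centre of the blue grip of the loose white sample tray (130 mm wide, 90 deep, about 0.28 kg, standing flat on the table). x = the way the claws point, y across, z up. The grip is a rib 12 mm thick (y), 50 long (x), 45 high, top 115 mm above the underside; this point is 95 mm above the underside, 30 mm in front of (-x of) the tray's flat back face. The back plate is 80 mm high.
- claw_mid (a point): Tray: midway between its two dark steel claws, on the back face, level with the claw bars' undersides (60 mm above the tray's underside; 30 mm to +x of and 35 below tray_grip). Axes as tray_grip. Claws at y = +45 and -45 mm, 5 mm thick (y): a bar 6 mm high sticking out 12.5 mm to +x, its end hooked down a further 12 mm; 7.5 mm gap from back face to hook.
- lug (a point): Tray: tip centre of the steel catch lug at y = 0 between the claws. It sticks out 10 mm to +x from the back face, is 12 mm wide and 5 mm high, its top 15 mm below claw_mid.
- slot_mid (a point): Stand: midway between the two uprights on their front face, at the nominal height of the lower edges of the top slots, 160 mm above the table. x = into the slots (front, -x side, roughly faces the robot), y across, z up. Slots at y = +45 and -45 mm, 10 mm wide, 42 high, in a 4 mm face. The true slot height is up to 10 mm above or below this point, NOT reported: feel or see it.
- stand: Fixed display stand: white foot 150 x 170 x 14 mm, origin under its centre, axes as slot_mid; two dark uprights (pale webs between slots) 24 mm wide, tops 54 mm above the top slots' lower edges, set by hand (hence the unknown 10 mm; slots, bolt and pin together). Lower slot pairs (60 and 120 mm below) stay unused. Seated: claw_mid on the true slot edge, 0 to 3.5 mm play along x. Claws enter 12 to 36 mm above the edge.
- bolt (a joint): Travel (m) of the orange sprung bolt between the uprights: 0 = out (at the start, and again when locked over the lug), about 0.005 while the lug pushes it back. Going down, the lug meets its sloping top about 15 mm above the seat; passing takes 5 to 15 N downwards; it snaps back over the lug 2 mm above the seat and stops it lifting. Then the claws meet the solid slot edges: force rises steeply.
- seat_pin (a joint): Travel (m) of the green seat pin just below the bolt: 0 = up; the lug pushes it down (under 1 N) over the last 5 mm, so it reads about 0.005 when the tray is fully home.
- vial0: small amber vial, 24 mm across, 62 mm high, standing; origin under its centre; bystander
- vial1: small amber vial, 24 mm across, 62 mm high, standing; origin under its centre; bystander
- vial2: small amber vial, 24 mm across, 62 mm high, standing; origin under its centre; bystander
- jar: green glass jar, 52 mm across, 60 mm high, standing; origin under its centre; bystander
- driver: screwdriver lying on the table; bystander
- labelbox: cardboard box 70 x 90 x 45 mm; origin under its centre; bystander

How it is judged:
By the outcome, as a careful person would: the job done as asked, in the order asked, and still so for the second after the job is handed in, with the robot touching nothing.
It also fails if it takes over 54 s, if anything falls off the work surface, if the arm or the gripper's body presses on something with over 40 N, if the wrist force passes 120 N, or if a joint passes its speed limit or range.

## Working session

There is one attempt and no reset: what is moved stays moved. The work goes in short steps, Python scripts to look and compute and a shell command to move; the robot and the scene stay as the last step left them, time stands still between calls to the robot, and variables do not carry over. Pictures are saved under pics/ and viewed, at most 10 in all, crops included, and the job is handed in when it is done.

```bash
mkdir -p pics; ls; cat > h.py <<'E'
import numpy as np, cv2, json
from cell import get_obs, optics, env, nets
def shot(cam,fn=None):
    p,d=optics.read_camera(cam)
    if fn: cv2.imwrite('pics/'+fn,p[:,:,::-1])
    return p,d
def cloud(cam,d):
    i=optics.camera_info(cam); f=200/np.tan(np.radians(i['fovy'])/2)
    v,u=np.mgrid[:400,:640]
    P=np.stack([(u-i['cx'])/f*d,(v-i['cy'])/f*d,d],-1)
    return (P-np.array(i['t']))@np.array(i['R'])
def proj(cam,X):
    i=optics.camera_info(cam); f=200/np.tan(np.radians(i['fovy'])/2)
    c=np.array(i['R'])@np.array(X)+np.array(i['t']); return [round(f*c[0]/c[2]+i['cx']),round(f*c[1]/c[2]+i['cy'])]
E
python3 - <<'E'
from h import *
for c in ('scene','top'):
    shot(c,c+'0.png')
    for q in ('tray_grip','claw_mid','lug','slot_mid','stand','bolt'):
        r=nets.place_of(q,c)[:2]
        print(c,q,[(np.round(a['point'],4).tolist(),round(a['confidence'],2),proj(c,a['point'])) for a in r])
o=get_obs();print({k:np.round(v,3).tolist() for k,v in o.items()},env.grip_depth)
E
```

```text
pics
scene tray_grip [([0.5451, 0.2034, 0.0956], 0.74, [363, 125])]
scene claw_mid [([0.5486, 0.2061, 0.0994], 0.52, [365, 123]), ([0.538, -0.0092, 0.0026], 0.34, [298, 205])]
scene lug [([0.5806, 0.2065, 0.0421], 0.87, [374, 148])]
scene slot_mid [([0.5746, -0.1607, 0.1603], 0.64, [249, 222])]
scene stand [([0.5749, -0.1603, 0.0003], 0.59, [260, 263]), ([0.7498, 0.1447, -0.0007], 0.54, [417, 215])]Traceback (most recent call last):
  File "<stdin>", line 5, in <module>
ValueError: it knows: claw_mid, driver, jar, labelbox, lug, slot_mid, stand, tray_grip, vial
```

```bash
python3 - <<'E'
from h import *
for c in ('top',):
    p,d=shot(c,c+'0.png')
    for q in ('tray_grip','claw_mid','lug','slot_mid','stand'):
        r=nets.place_of(q,c)[:2]
        print(c,q,[(np.round(a['point'],4).tolist(),round(a['confidence'],2),proj(c,a['point'])) for a in r])
o=get_obs();print({k:np.round(v,3).tolist() for k,v in o.items()},env.grip_depth)
for c in ('scene','top'):
    i=optics.camera_info(c);print(c,i['fovy'],-np.array(i['R']).T@np.array(i['t']))
E
```

```text
top tray_grip [([0.5484, 0.2063, 0.0943], 0.61, [220, 227])]
top claw_mid [([0.5725, 0.2052, 0.0618], 0.64, [224, 215]), ([0.5766, -0.1613, -0.003], 0.32, [389, 212])]
top lug [([0.5898, 0.2097, 0.0407], 0.85, [224, 208])]
top slot_mid [([0.5669, -0.1602, 0.1609], 0.58, [400, 215])]
top stand [([0.4453, -0.0018, 0.0031], 0.58, [320, 271]), ([0.5756, -0.1601, -0.0017], 0.56, [388, 213])]
{'time_s': 0.6, 'qpos': [-70.527, 18.392, -4.016, 83.107, 1.295, 78.542, -3.261], 'joint_velocities': [0.013, 0.039, 0.068, 0.031, -0.096, -0.007, -0.158], 'effort': [0.001, -49.081, -0.402, -31.261, -0.063, 0.034, 0.0], 'tool_pos': [0.208, 0.616, 0.223], 'tool_rot': [179.996, 0.003, 161.334], 'force': [0.122, -0.389, 0.091], 'wrist_torque': [0.027, -0.029, -0.002], 'grasp_force': 0.0, 'grip_width': 0.087} 0.0187
scene 52.571904192639785 [ 0.89200384 -0.35744059  0.74289284]
top 46.6491366248296 [ 0.55057244 -0.01505833  1.06799666]
```

View pics/scene0.png

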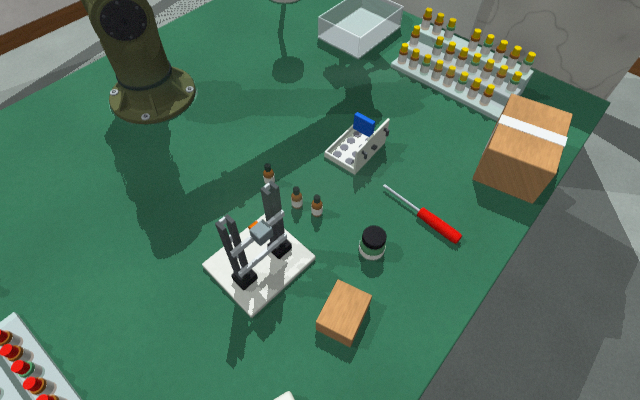

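View pics/top0.png

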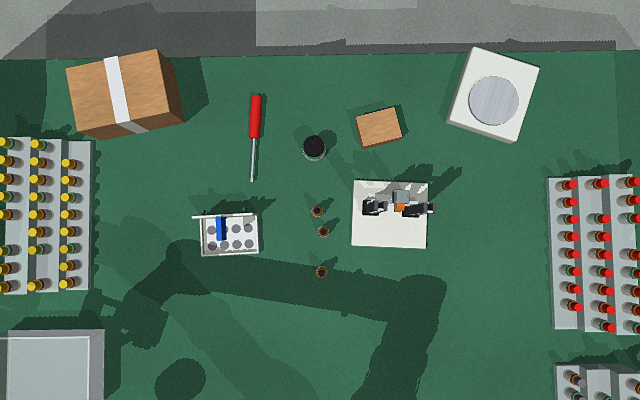

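The views agree: the tray (blue grip) is at about (220,227) in the top view, the stand at (390,212), and the vials stand between them at about x-pixel 320. Next I'll get yaws and the upright tops from depth.

```bash
python3 - <<'E'
from h import *
def rect(n,m,W):
    q=W[m]; r=cv2.minAreaRect((q[:,:2]*1000).astype(np.float32))
    print(n,len(q),'z',np.round(np.percentile(q[:,2],[5,50,95]),4),'rect',np.round(r[0],1),np.round(r[1],1),round(r[2],2),'mean',np.round(q.mean(0),4))
for c in ('top','scene'):
    p,d=shot(c); W=cloud(c,d); x,y,z=W[...,0],W[...,1],W[...,2]; P=p.astype(int)
    ok=d>0
    tr=ok&(abs(x-.55)<.12)&(abs(y-.205)<.1)
    blue=tr&(P[...,2]>P[...,0]+60)&(P[...,2]>P[...,1]+40)
    rect(c+' blue',blue,W); rect(c+' bluetop',blue&(z>.108),W)
    rect(c+' platetop',tr&(z>.074)&(z<.085)&~blue,W)
    rect(c+' tray',tr&(z>.008)&~blue,W)
    st=ok&(abs(x-.57)<.14)&(abs(y+.16)<.14)
    rect(c+' foot',st&(z>.008)&(z<.02),W)
    u=st&(z>.185)
    n,l,s,_=cv2.connectedComponentsWithStats(u.astype(np.uint8))
    for k in range(1,n):
        if s[k,4]>15: rect(c+' up%d'%k,l==k,W)
    print('hist',np.histogram(z[st],bins=np.arange(.14,.24,.005))[0])
E
```

```text
top blue 160 z [0.0862 0.1141 0.1169] rect [544.8 204.7] [47.6 11.9] 1.12 mean [0.5453 0.2041 0.1104]
top bluetop 134 z [0.1118 0.1145 0.117 ] rect [544.7 205.1] [47.3 11.1] 0.12 mean [0.5447 0.205  0.1145]
top platetop 160 z [0.0758 0.0796 0.0824] rect [548.6 204.8] [ 53.6 128.5] 2.59 mean [0.5696 0.2046 0.0795]
top tray 699 z [0.009  0.0205 0.1011] rect [575.9 207.3] [181.2 131.7] 2.84 mean [0.5451 0.2027 0.0437]
top foot 3859 z [0.0102 0.0133 0.0166] rect [ 572.8 -160.3] [170.1 150. ] 86.68 mean [ 0.5669 -0.1561  0.0134]
top up1 124 z [0.1976 0.2185 0.221 ] rect [ 584.2 -116.1] [24.2 18.1] 86.77 mean [ 0.5833 -0.1151  0.2151]
top up2 159 z [0.1897 0.2171 0.2207] rect [ 578.8 -205.5] [24.5 17.5] 86.86 mean [ 0.5787 -0.2041  0.212 ]
hist [ 17  27  96  33  73  91 138   9  21  14   6  20  12  20  17 156  38   0
   0]
scene blue 363 z [0.0761 0.1011 0.1163] rect [545.5 204.8] [50.  14.3] 1.36 mean [0.5468 0.2018 0.0996]
scene bluetop 136 z [0.1093 0.1148 0.1169] rect [545.5 204.9] [49.9 14.3] 0.46 mean [0.5463 0.2036 0.1141]
scene platetop 158 z [0.0749 0.0805 0.0827] rect [572.5 206. ] [  6.6 130.7] 2.81 mean [0.5734 0.2021 0.0797]
scene tray 1020 z [0.0093 0.0369 0.0814] rect [572.  206.1] [183.  130.9] 5.99 mean [0.5587 0.1913 0.0409]
scene foot 3873 z [0.0121 0.0146 0.0169] rect [ 574.1 -133.8] [222.1 150.8] 86.63 mean [ 0.5905 -0.1751  0.0145]
scene up1 342 z [0.1876 0.2105 0.221 ] rect [ 584.3 -115.7] [25.4 19.9] 85.07 mean [ 0.5856 -0.1173  0.2083]
scene up2 346 z [0.1871 0.2121 0.2211] rect [ 579.3 -205.4] [24.8 20. ] 85.57 mean [ 0.5806 -0.2063  0.2089]
hist [ 75 105 245 102 109 116 306  53  60  60  62  61  67  68  75 174 121   0
   0]
```

```bash
cat > go.py <<'E'
import sys
from h import *
from scipy.spatial.transform import Rotation as R
# usage: go.py x y z yaw  (TCP target, mm) -> rows values for a pointing-down tool
x,y,z,yaw=map(float,sys.argv[1:5]); o=get_obs()
A=R.from_euler('xyz',o['tool_rot'],degrees=True); B=R.from_euler('xyz',[180,0,yaw],degrees=True)
d=A.inv().apply(np.array([x,y,z])-np.array(o['tool_pos'])*1000); w=(A.inv()*B).as_rotvec(degrees=True)
print('t',np.round(d,1),'w',np.round(w,2),'force',np.round(o['force'],2),'time',round(o['time_s'],2))
E
python3 go.py 545 205 190 182.7
```

```text
t [-450.7 -281.4   32.6] w [ 1.000e-02  0.000e+00 -2.137e+01] force [ 0.07 -0.12  0.67] time 0.7
```

```bash
python3 -m creep '[{"tx":-451,"ty":-281,"tz":0,"wz":-21.4,"gripper":1},{"tx":-451,"ty":-281,"tz":0,"wz":-21.4,"gripper":1},{"tx":-451,"ty":-281,"tz":0,"wz":-21.4,"gripper":1},{"tx":-451,"ty":-281,"tz":0,"wz":-21.4,"gripper":1},{"tx":-451,"ty":-281,"tz":0,"wz":-21.4,"gripper":1}]'; python3 go.py 545 205 190 182.7
```

```text
t [-450.7 -281.4   32.6] w [ 1.000e-02  0.000e+00 -2.137e+01] force [ 0.07 -0.12  0.67] time 0.7validation failed for argument at $[0]...
```

```bash
python3 -m creep '[{"tx":-35,"ty":-22,"tz":0,"wx":0,"wy":0,"wz":-5,"gripper":1},{"tx":-70,"ty":-44,"tz":0,"wx":0,"wy":0,"wz":-11,"gripper":1},{"tx":-105,"ty":-66,"tz":0,"wx":0,"wy":0,"wz":-16,"gripper":1},{"tx":-140,"ty":-88,"tz":0,"wx":0,"wy":0,"wz":-21.4,"gripper":1},{"tx":-175,"ty":-109,"tz":0,"wx":0,"wy":0,"wz":-21.4,"gripper":1}]'; python3 go.py 545 205 190 182.7
```

```text
time_s: 1.12
tool_pos: [0.34, 0.4548, 0.2228]
tool_rot: [180.0, 0.0, -177.0]
force: [0.9, 1.0, 0.1]
grip_width: 0.087
grasp_force: 0.0
t [-191.8 -260.1   32.8] w [0.02 0.02 0.27] force [0.9  1.03 0.15] time 1.12
```

```bash
python3 -m creep '[{"tx":-24,"ty":-32,"tz":0,"wx":0,"wy":0,"wz":0,"gripper":1},{"tx":-48,"ty":-64,"tz":0,"wx":0,"wy":0,"wz":0,"gripper":1},{"tx":-72,"ty":-97,"tz":0,"wx":0,"wy":0,"wz":0,"gripper":1},{"tx":-96,"ty":-129,"tz":0,"wx":0,"wy":0,"wz":0,"gripper":1},{"tx":-120,"ty":-161,"tz":0,"wx":0,"wy":0,"wz":0,"gripper":1}]';  python3 go.py 545 205 190 182.7
```

```text
time_s: 1.53
tool_pos: [0.4675, 0.2997, 0.223]
tool_rot: [180.0, 0.0, -177.3]
force: [0.6, 0.6, 1.2]
grip_width: 0.087
grasp_force: 0.0
t [-72.8 -98.3  33. ] w [0.04 0.04 0.03] force [0.56 0.64 1.2 ] time 1.53
```

```bash
python3 -m creep '[{"tx":-18,"ty":-27,"tz":0,"wx":0,"wy":0,"wz":0,"gripper":1},{"tx":-37,"ty":-53,"tz":0,"wx":0,"wy":0,"wz":0,"gripper":1},{"tx":-55,"ty":-77,"tz":0,"wx":0,"wy":0,"wz":0,"gripper":1},{"tx":-66,"ty":-92,"tz":0,"wx":0,"wy":0,"wz":0,"gripper":1},{"tx":-66,"ty":-92,"tz":0,"wx":0,"wy":0,"wz":0,"gripper":1}]';  python3 go.py 545 205 76 182.7
```

```text
time_s: 1.95
tool_pos: [0.5399, 0.207, 0.2228]
tool_rot: [-179.9, 0.1, -177.7]
force: [0.5, -0.3, -0.7]
grip_width: 0.0871
grasp_force: 0.0
t [ -4.7  -1.8 146.9] w [-0.14  0.12 -0.43] force [ 0.46 -0.27 -0.73] time 1.95
```

```bash
python3 -m creep '[{"tx":0,"ty":0,"tz":20,"wx":0,"wy":0,"wz":0,"gripper":1},{"tx":0,"ty":0,"tz":50,"wx":0,"wy":0,"wz":0,"gripper":1},{"tx":0,"ty":0,"tz":75,"wx":0,"wy":0,"wz":0,"gripper":1},{"tx":0,"ty":0,"tz":85,"wx":0,"wy":0,"wz":0,"gripper":1},{"tx":0,"ty":0,"tz":85,"wx":0,"wy":0,"wz":0,"gripper":1}]';  python3 go.py 545 205 75 182.7
```

```text
time_s: 2.37
tool_pos: [0.5346, 0.2127, 0.1348]
tool_rot: [-179.9, -0.3, -177.2]
force: [-1.5, -0.4, -0.6]
grip_width: 0.0873
grasp_force: 0.0
t [-10.4  -8.   59.8] w [-0.11 -0.29  0.09] force [-1.54 -0.41 -0.6 ] time 2.37
```

```bash
python3 -m creep '[{"tx":-10,"ty":-8,"tz":0,"wx":0,"wy":0,"wz":0,"gripper":1},{"tx":-10,"ty":-8,"tz":20,"wx":0,"wy":0,"wz":0,"gripper":1},{"tx":-10,"ty":-8,"tz":40,"wx":0,"wy":0,"wz":0,"gripper":1},{"tx":-10,"ty":-8,"tz":55,"wx":0,"wy":0,"wz":0,"gripper":1},{"tx":-10,"ty":-8,"tz":60,"wx":0,"wy":0,"wz":0,"gripper":1}]';  python3 -m creep '[{"tx":0,"ty":0,"tz":0,"wx":0,"wy":0,"wz":0,"gripper":1},{"tx":0,"ty":0,"tz":0,"wx":0,"wy":0,"wz":0,"gripper":1}]'; python3 go.py 545 205 75 182.7
```

```text
time_s: 2.78
tool_pos: [0.548, 0.2047, 0.0774]
tool_rot: [-180.0, 0.0, -177.3]
force: [-0.4, 0.1, 0.8]
grip_width: 0.087
grasp_force: 0.0
time_s: 2.95
tool_pos: [0.5487, 0.2054, 0.0793]
tool_rot: [180.0, 0.1, -177.3]
force: [-0.4, 0.2, -1.0]
grip_width: 0.0869
grasp_force: 0.0
t [ 3.7 -0.2  4.3] w [0.05 0.14 0.02] force [-0.36  0.25 -1.03] time 2.95
```

```bash
python3 -m creep '[{"tx":3,"ty":0,"tz":3,"wx":0,"wy":0,"wz":0,"gripper":1},{"tx":3,"ty":0,"tz":3,"wx":0,"wy":0,"wz":0,"gripper":-1},{"tx":3,"ty":0,"tz":3,"wx":0,"wy":0,"wz":0,"gripper":-1},{"tx":3,"ty":0,"tz":3,"wx":0,"wy":0,"wz":0,"gripper":-1},{"tx":3,"ty":0,"tz":3,"wx":0,"wy":0,"wz":0,"gripper":-1}]' 50;  python3 -m creep '[{"tx":0,"ty":0,"tz":0,"wx":0,"wy":0,"wz":0,"gripper":-1},{"tx":0,"ty":0,"tz":0,"wx":0,"wy":0,"wz":0,"gripper":-1},{"tx":0,"ty":0,"tz":0,"wx":0,"wy":0,"wz":0,"gripper":-1},{"tx":0,"ty":0,"tz":0,"wx":0,"wy":0,"wz":0,"gripper":-1},{"tx":0,"ty":0,"tz":0,"wx":0,"wy":0,"wz":0,"gripper":-1}]'; python3 go.py 545 205 75 182.7
```

```text
time_s: 3.37
tool_pos: [0.5444, 0.2052, 0.075]
tool_rot: [180.0, 0.0, -177.3]
force: [-0.8, -1.0, 0.2]
grip_width: 0.0678
grasp_force: 0.0
time_s: 3.78
tool_pos: [0.5442, 0.205, 0.0746]
tool_rot: [180.0, 0.0, -177.3]
force: [0.2, -1.0, 0.5]
grip_width: 0.035
grasp_force: 0.0
t [-0.8 -0.1 -0.4] w [0.   0.   0.04] force [ 0.17 -1.02  0.48] time 3.78
```

```bash
for k in 1 2; do python3 -m creep '[{"tx":0,"ty":0,"tz":0,"wx":0,"wy":0,"wz":0,"gripper":-1},{"tx":0,"ty":0,"tz":0,"wx":0,"wy":0,"wz":0,"gripper":-1},{"tx":0,"ty":0,"tz":0,"wx":0,"wy":0,"wz":0,"gripper":-1},{"tx":0,"ty":0,"tz":0,"wx":0,"wy":0,"wz":0,"gripper":-1},{"tx":0,"ty":0,"tz":0,"wx":0,"wy":0,"wz":0,"gripper":-1}]'; done; python3 go.py 545 205 75 182.7
```

```text
time_s: 4.2
tool_pos: [0.5443, 0.2047, 0.0745]
tool_rot: [-180.0, 0.0, -177.3]
force: [0.9, -1.2, 0.1]
grip_width: 0.0117
grasp_force: 50.0
time_s: 4.62
tool_pos: [0.5443, 0.2047, 0.0746]
tool_rot: [-180.0, 0.0, -177.3]
force: [0.2, -1.8, 0.2]
grip_width: 0.0116
grasp_force: 50.0
t [-0.7  0.2 -0.4] w [-0.02  0.01  0.03] force [ 0.2  -1.83  0.2 ] time 4.62
```

```bash
python3 -m creep '[{"tx":0,"ty":0,"tz":-15,"wx":0,"wy":0,"wz":0,"gripper":-1},{"tx":5,"ty":0,"tz":-45,"wx":0,"wy":0,"wz":0,"gripper":-1},{"tx":15,"ty":0,"tz":-75,"wx":0,"wy":0,"wz":0,"gripper":-1},{"tx":30,"ty":10,"tz":-105,"wx":0,"wy":0,"wz":0,"gripper":-1},{"tx":45,"ty":25,"tz":-129,"wx":0,"wy":0,"wz":0,"gripper":-1}]';  python3 go.py 482.6 -155.1 203 176.7
```

```text
time_s: 5.03
tool_pos: [0.4981, 0.2266, 0.2052]
tool_rot: [-180.0, 0.0, -177.5]
force: [-0.2, 0.8, -2.6]
grip_width: 0.0115
grasp_force: 50.0
t [  32.4 -380.6    2.2] w [-0.01  0.03  5.85] force [-0.23  0.82 -2.65] time 5.03
```

```bash
python3 -m creep '[{"tx":2,"ty":-20,"tz":0,"wx":0,"wy":0,"wz":1,"gripper":-1},{"tx":5,"ty":-55,"tz":0,"wx":0,"wy":0,"wz":2,"gripper":-1},{"tx":8,"ty":-90,"tz":0,"wx":0,"wy":0,"wz":3,"gripper":-1},{"tx":12,"ty":-125,"tz":0,"wx":0,"wy":0,"wz":4,"gripper":-1},{"tx":16,"ty":-160,"tz":0,"wx":0,"wy":0,"wz":5.8,"gripper":-1}]';  python3 go.py 482.6 -155.1 203 176.7
```

```text
time_s: 5.45
tool_pos: [0.4887, 0.0662, 0.2028]
tool_rot: [180.0, -0.1, 177.0]
force: [0.6, -0.2, -3.0]
grip_width: 0.0116
grasp_force: 50.0
t [  -5.6 -221.3   -0.3] w [ 0.02 -0.06  0.25] force [ 0.58 -0.21 -2.98] time 5.45
```

```bash
python3 -m creep '[{"tx":2,"ty":-32,"tz":0,"wx":0,"wy":0,"wz":0,"gripper":-1},{"tx":5,"ty":-64,"tz":0,"wx":0,"wy":0,"wz":0,"gripper":-1},{"tx":8,"ty":-96,"tz":0,"wx":0,"wy":0,"wz":0,"gripper":-1},{"tx":12,"ty":-128,"tz":0,"wx":0,"wy":0,"wz":0,"gripper":-1},{"tx":14,"ty":-150,"tz":0,"wx":0,"wy":0,"wz":0,"gripper":-1}]';  python3 go.py 482.6 -155.1 203 176.7
```

```text
time_s: 5.87
tool_pos: [0.4662, -0.0848, 0.2029]
tool_rot: [-180.0, -0.1, 176.8]
force: [0.2, 0.1, -4.0]
grip_width: 0.0115
grasp_force: 50.0
t [-20.3 -69.3  -0.1] w [-0.01 -0.06  0.09] force [ 0.24  0.14 -3.97] time 5.87
```

```bash
python3 -m creep '[{"tx":-3,"ty":-25,"tz":0,"wx":0,"wy":0,"wz":0,"gripper":-1},{"tx":-8,"ty":-50,"tz":0,"wx":0,"wy":0,"wz":0,"gripper":-1},{"tx":-14,"ty":-65,"tz":0,"wx":0,"wy":0,"wz":0,"gripper":-1},{"tx":-20,"ty":-69,"tz":0,"wx":0,"wy":0,"wz":0,"gripper":-1},{"tx":-20,"ty":-69,"tz":0,"wx":0,"wy":0,"wz":0,"gripper":-1}]'; python3 -m creep '[{"tx":0,"ty":0,"tz":0,"wx":0,"wy":0,"wz":0,"gripper":-1},{"tx":0,"ty":0,"tz":0,"wx":0,"wy":0,"wz":0,"gripper":-1},{"tx":0,"ty":0,"tz":0,"wx":0,"wy":0,"wz":0,"gripper":-1}]';  python3 go.py 482.6 -155.1 203 176.7
python3 - <<'E'
from h import *
o=get_obs();print(np.round(o['tool_pos'],4),np.round(o['tool_rot'],2))
def rect(n,m,W):
    q=W[m]
    if len(q)<5: print(n,'none');return
    r=cv2.minAreaRect((q[:,:2]*1000).astype(np.float32))
    print(n,len(q),'z',np.round(np.percentile(q[:,2],[5,50,95]),4),'rect',np.round(r[0],1),np.round(r[1],1),round(r[2],2))
for c in ('top','scene'):
    p,d=shot(c,c+'1.png'); W=cloud(c,d); x,y,z=W[...,0],W[...,1],W[...,2]; P=p.astype(int); ok=d>0
    near=ok&(abs(y+.157)<.1)
    rect(c+' plate',near&(x>.47)&(x<.525)&(z>.195)&(z<.215)&(P.max(-1)>140),W)
    for s in (1,-1): rect(c+' up%d'%s,ok&(abs(x-.58)<.03)&(abs(y+.16-s*.045)<.03)&(z>.2145)&(z<.2225),W)
    for q in ('claw_mid','lug','slot_mid'):
        print(c,q,[(np.round(a['point'],4).tolist(),round(a['confidence'],2)) for a in nets.place_of(q,c)[:2]])
a=cv2.imread('pics/scene1.png')[120:300,170:370]; b=cv2.imread('pics/top1.png')[160:300,320:480]
cv2.imwrite('pics/c1.png',np.hstack([cv2.resize(a,(400,360),interpolation=2),cv2.resize(b,(400,350),interpolation=2)[:350].repeat(1,0) if 0 else cv2.resize(b,(400,360),interpolation=2)]))
E
```

```text
time_s: 6.28
tool_pos: [0.4845, -0.1523, 0.203]
tool_rot: [180.0, -0.0, 176.8]
force: [-0.2, 0.3, -3.3]
grip_width: 0.0117
grasp_force: 50.0
time_s: 6.53
tool_pos: [0.4839, -0.1501, 0.2032]
tool_rot: [180.0, -0.0, 177.1]
force: [-0.5, -0.0, -2.0]
grip_width: 0.0115
grasp_force: 50.0
t [ 1.  -5.1  0.2] w [ 0.04 -0.04  0.37] force [-0.48 -0.04 -2.01] time 6.53
[ 0.4839 -0.1501  0.2032] [ 1.7996e+02 -4.0000e-02  1.7707e+02]
top plate none
top up1 95 z [0.2157 0.2182 0.2203] rect [ 583.9 -116. ] [25.  17.7] 84.18
top up-1 101 z [0.2159 0.2183 0.2204] rect [ 578.7 -205.9] [24.7 16.6] 89.55
top claw_mid [([0.5167, -0.1547, 0.19], 0.92)]
top lug []
top slot_mid [([0.5686, -0.1605, 0.1607], 0.87)]
scene plate 208 z [0.2078 0.2098 0.2112] rect [ 512.  -151.2] [129.2   7.2] 86.55
scene up1 141 z [0.2158 0.2195 0.2216] rect [ 583.9 -115.6] [24.7 19.1] 85.18
scene up-1 157 z [0.2154 0.2196 0.2211] rect [ 578.5 -205.4] [24.4 19.7] 86.73
scene claw_mid [([0.5185, -0.1492, 0.1924], 0.87)]
scene lug [([0.5227, -0.1538, 0.1713], 0.86)]
scene slot_mid [([0.5732, -0.1639, 0.1613], 0.56)]
```

View pics/c1.png

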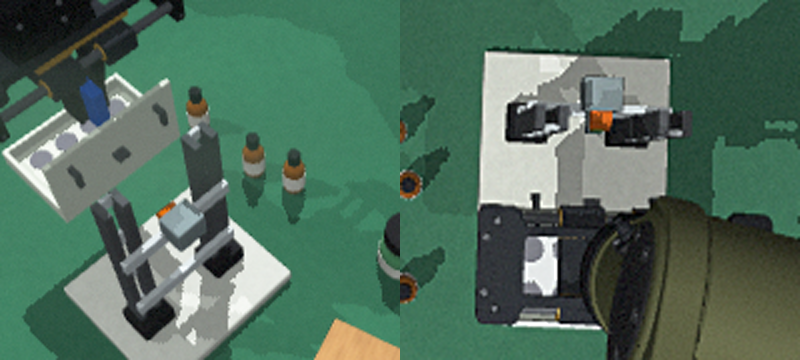

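The crops show the tray held level, with claws at about (75,178) and (158,112) in the left crop, clear of and facing the uprights. The upright tops put the slot edge at about 164.4 mm, so seat TCP z is about 0.179.

```bash
python3 -m creep '[{"tx":-2,"ty":-4.8,"tz":0,"wx":0,"wy":0,"wz":0.4,"gripper":-1},{"tx":-8,"ty":-4.8,"tz":0,"wx":0,"wy":0,"wz":0.4,"gripper":-1},{"tx":-15,"ty":-4.8,"tz":0,"wx":0,"wy":0,"wz":0.4,"gripper":-1},{"tx":-20,"ty":-4.8,"tz":0,"wx":0,"wy":0,"wz":0.4,"gripper":-1},{"tx":-20,"ty":-4.8,"tz":0,"wx":0,"wy":0,"wz":0.4,"gripper":-1}]'; python3 -m creep '[{"tx":0,"ty":0,"tz":0,"wx":0,"wy":0,"wz":0,"gripper":-1},{"tx":0,"ty":0,"tz":0,"wx":0,"wy":0,"wz":0,"gripper":-1},{"tx":0,"ty":0,"tz":0,"wx":0,"wy":0,"wz":0,"gripper":-1}]';  python3 go.py 528.4 -157.6 203 176.6; python3 go.py 541.6 -158.4 203 176.6
```

```text
time_s: 7.35
tool_pos: [0.5051, -0.1574, 0.2035]
tool_rot: [-180.0, 0.0, 176.6]
force: [0.3, -0.2, -3.6]
grip_width: 0.0116
grasp_force: 50.0
time_s: 7.6
tool_pos: [0.5035, -0.1576, 0.2034]
tool_rot: [180.0, -0.0, 176.5]
force: [0.5, -1.6, -3.4]
grip_width: 0.0116
grasp_force: 50.0
t [-24.9   1.5   0.4] w [ 0.   -0.02 -0.07] force [ 0.54 -1.56 -3.4 ] time 7.6
t [-38.1   1.5   0.4] w [ 0.   -0.02 -0.07] force [ 0.54 -1.56 -3.4 ] time 7.6
```

```bash
python3 -m creep '[{"tx":-5,"ty":1.5,"tz":0,"wx":0,"wy":0,"wz":0,"gripper":-1},{"tx":-11,"ty":1.5,"tz":0,"wx":0,"wy":0,"wz":0,"gripper":-1},{"tx":-17,"ty":1.5,"tz":0,"wx":0,"wy":0,"wz":0,"gripper":-1},{"tx":-20,"ty":1.5,"tz":0,"wx":0,"wy":0,"wz":0,"gripper":-1},{"tx":-20,"ty":1.5,"tz":0,"wx":0,"wy":0,"wz":0,"gripper":-1}]'; python3 -m creep '[{"tx":0,"ty":0,"tz":0,"wx":0,"wy":0,"wz":0,"gripper":-1},{"tx":0,"ty":0,"tz":0,"wx":0,"wy":0,"wz":0,"gripper":-1},{"tx":0,"ty":0,"tz":0,"wx":0,"wy":0,"wz":0,"gripper":-1},{"tx":0,"ty":0,"tz":0,"wx":0,"wy":0,"wz":0,"gripper":-1}]';  python3 go.py 541.6 -158.4 203 176.6
python3 - <<'E'
from h import *
p,d=shot('scene','scene2.png'); W=cloud('scene',d); x,y,z=W[...,0],W[...,1],W[...,2]
m=(d>0)&(abs(y+.157)<.1)&(x>.51)&(x<.566)&(z>.203)&(z<.2125)&(p.max(-1)>140)
r=cv2.minAreaRect((W[m][:,:2]*1000).astype(np.float32));print(r,get_obs()['tool_pos'])
for cam in('scene',):
  i=proj(cam,[.573,-.16,.18]);print(i)
cv2.imwrite('pics/c2.png',cv2.resize(cv2.imread('pics/scene2.png')[145:265,180:340],(800,600),interpolation=2))
E
```

```text
time_s: 8.02
tool_pos: [0.5247, -0.1572, 0.2035]
tool_rot: [-180.0, 0.0, 176.6]
force: [0.7, 0.0, -2.7]
grip_width: 0.0118
grasp_force: 50.0
time_s: 8.35
tool_pos: [0.5236, -0.1573, 0.2036]
tool_rot: [180.0, 0.0, 176.5]
force: [0.9, 0.2, -3.8]
grip_width: 0.012
grasp_force: 50.0
t [-18.1   0.    0.6] w [ 0.01  0.   -0.08] force [ 0.94  0.16 -3.81] time 8.35
((551.654052734375, -157.262451171875), (130.36309814453125, 7.176578044891357), 86.36247253417969) [ 0.52359003 -0.15733675  0.2035875 ]
[248, 215]
```

View pics/c2.png

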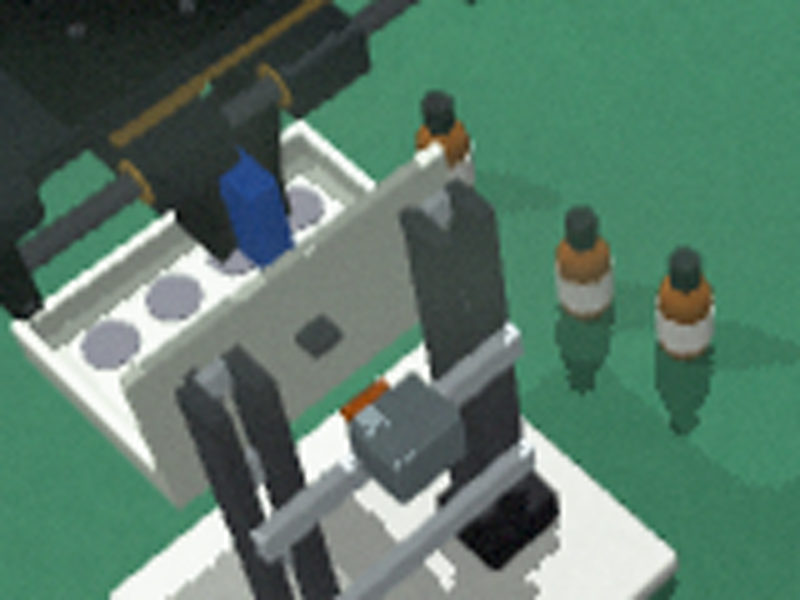

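```bash
python3 -m creep '[{"tx":-2,"ty":-0.6,"tz":0,"wx":0,"wy":0,"wz":0,"gripper":-1},{"tx":-4,"ty":-0.6,"tz":0,"wx":0,"wy":0,"wz":0,"gripper":-1},{"tx":-6,"ty":-0.6,"tz":0,"wx":0,"wy":0,"wz":0,"gripper":-1},{"tx":-8,"ty":-0.6,"tz":0,"wx":0,"wy":0,"wz":0,"gripper":-1},{"tx":-9,"ty":-0.6,"tz":0,"wx":0,"wy":0,"wz":0,"gripper":-1}]'; python3 -m creep '[{"tx":0,"ty":0,"tz":0,"wx":0,"wy":0,"wz":0,"gripper":-1},{"tx":0,"ty":0,"tz":0,"wx":0,"wy":0,"wz":0,"gripper":-1},{"tx":0,"ty":0,"tz":0,"wx":0,"wy":0,"wz":0,"gripper":-1}]';  python3 go.py 541.6 -158.4 203 176.6
```

```text
time_s: 8.82
tool_pos: [0.5331, -0.1584, 0.2035]
tool_rot: [-180.0, 0.0, 176.5]
force: [0.3, -0.6, -3.9]
grip_width: 0.0114
grasp_force: 50.0
time_s: 9.07
tool_pos: [0.5326, -0.1584, 0.2035]
tool_rot: [180.0, -0.0, 176.5]
force: [0.5, -0.6, -3.4]
grip_width: 0.0115
grasp_force: 50.0
t [-8.9  0.6  0.5] w [ 0.   -0.01 -0.07] force [ 0.52 -0.56 -3.4 ] time 9.07
```

```bash
python3 -m creep '[{"tx":-1.5,"ty":0,"tz":0,"wx":0,"wy":0,"wz":0,"gripper":-1},{"tx":-3,"ty":0,"tz":0,"wx":0,"wy":0,"wz":0,"gripper":-1},{"tx":-4.5,"ty":0,"tz":0,"wx":0,"wy":0,"wz":0,"gripper":-1},{"tx":-6,"ty":0,"tz":0,"wx":0,"wy":0,"wz":0,"gripper":-1},{"tx":-6,"ty":0,"tz":0,"wx":0,"wy":0,"wz":0,"gripper":-1}]'; python3 go.py 541.6 -158.4 203 176.6;python3 -m creep '[{"tx":-0.5,"ty":0,"tz":0,"wx":0,"wy":0,"wz":0,"gripper":-1},{"tx":-1,"ty":0,"tz":0,"wx":0,"wy":0,"wz":0,"gripper":-1},{"tx":-1.5,"ty":0,"tz":0,"wx":0,"wy":0,"wz":0,"gripper":-1},{"tx":-1.5,"ty":0,"tz":0,"wx":0,"wy":0,"wz":0,"gripper":-1}]';  python3 go.py 541.6 -158.4 203 176.6
```

```text
time_s: 9.48
tool_pos: [0.5391, -0.1587, 0.2035]
tool_rot: [-180.0, 0.0, 176.5]
force: [-0.9, 0.4, -4.4]
grip_width: 0.0113
grasp_force: 50.0
t [-2.5  0.5  0.5] w [-0.01  0.01 -0.05] force [-0.93  0.39 -4.42] time 9.48
time_s: 9.82
tool_pos: [0.5403, -0.1589, 0.2035]
tool_rot: [180.0, 0.0, 176.5]
force: [0.9, 0.7, -3.1]
grip_width: 0.0117
grasp_force: 50.0
t [-1.3  0.6  0.5] w [ 0.    0.   -0.07] force [ 0.92  0.69 -3.11] time 9.82
```

```bash
for k in 1 2; do python3 -m creep '[{"tx":-0.4,"ty":0,"tz":0,"wx":0,"wy":0,"wz":0,"gripper":-1},{"tx":-0.8,"ty":0,"tz":0,"wx":0,"wy":0,"wz":0,"gripper":-1},{"tx":-1,"ty":0,"tz":0,"wx":0,"wy":0,"wz":0,"gripper":-1},{"tx":-1,"ty":0,"tz":0,"wx":0,"wy":0,"wz":0,"gripper":-1}]' | grep -E 'pos|force'; done
```

```text
tool_pos: [0.5413, -0.1589, 0.2036]
force: [-1.2, 0.2, -3.7]
grasp_force: 50.0
tool_pos: [0.5415, -0.1591, 0.2035]
force: [-2.5, -0.8, -1.1]
grasp_force: 50.0
```

```bash
python3 -m creep '[{"tx":1,"ty":0,"tz":0,"wx":0,"wy":0,"wz":0,"gripper":-1},{"tx":2.3,"ty":0,"tz":2,"wx":0,"wy":0,"wz":0,"gripper":-1},{"tx":2.3,"ty":0,"tz":4,"wx":0,"wy":0,"wz":0,"gripper":-1},{"tx":2.3,"ty":0,"tz":6,"wx":0,"wy":0,"wz":0,"gripper":-1},{"tx":2.3,"ty":0,"tz":8,"wx":0,"wy":0,"wz":0,"gripper":-1}]'; python3 -m creep '[{"tx":0,"ty":0,"tz":0,"wx":0,"wy":0,"wz":0,"gripper":-1},{"tx":0,"ty":0,"tz":0,"wx":0,"wy":0,"wz":0,"gripper":-1}]' | grep -E 'pos|force'
```

```text
time_s: 10.9
tool_pos: [0.54, -0.1588, 0.1953]
tool_rot: [180.0, 0.0, 176.5]
force: [0.6, 0.9, -3.6]
grip_width: 0.0117
grasp_force: 50.0
tool_pos: [0.5399, -0.1588, 0.1953]
force: [-0.1, 0.3, -3.3]
grasp_force: 50.0
```

Free so far. Now down in small steps, feeling the force.

```bash
for k in 1 2 3 4; do python3 -m creep '[{"tx":0,"ty":0,"tz":0.5,"wx":0,"wy":0,"wz":0,"gripper":-1},{"tx":0,"ty":0,"tz":1,"wx":0,"wy":0,"wz":0,"gripper":-1},{"tx":0,"ty":0,"tz":1.5,"wx":0,"wy":0,"wz":0,"gripper":-1},{"tx":0,"ty":0,"tz":1.5,"wx":0,"wy":0,"wz":0,"gripper":-1}]' | grep -E '_pos|^force'; done
```

```text
tool_pos: [0.5401, -0.1589, 0.1946]
force: [-1.6, -0.0, -0.3]
tool_pos: [0.5405, -0.159, 0.1942]
force: [-3.4, 0.7, 7.3]
tool_pos: [0.5403, -0.1592, 0.1926]
force: [-3.8, 0.4, 7.5]
tool_pos: [0.5403, -0.1593, 0.1913]
force: [-3.8, 0.7, 7.6]
```

```bash
for k in 1 2 3 4 5; do python3 -m creep '[{"tx":0,"ty":0,"tz":0.5,"wx":0,"wy":0,"wz":0,"gripper":-1},{"tx":0,"ty":0,"tz":1,"wx":0,"wy":0,"wz":0,"gripper":-1},{"tx":0,"ty":0,"tz":1.5,"wx":0,"wy":0,"wz":0,"gripper":-1},{"tx":0,"ty":0,"tz":1.5,"wx":0,"wy":0,"wz":0,"gripper":-1}]' | grep -E '_pos|_rot|^force'; done
```

```text
tool_pos: [0.5404, -0.1594, 0.1899]
tool_rot: [180.0, 0.1, 176.5]
force: [-4.9, 1.1, 8.3]
tool_pos: [0.5405, -0.1594, 0.1886]
tool_rot: [180.0, 0.1, 176.5]
force: [-4.8, 1.6, 10.2]
tool_pos: [0.541, -0.1596, 0.1883]
tool_rot: [180.0, 0.2, 176.5]
force: [-5.0, 0.8, 13.8]
tool_pos: [0.5387, -0.1591, 0.1826]
tool_rot: [-180.0, -0.2, 176.5]
force: [-5.1, -0.2, -0.2]
tool_pos: [0.5407, -0.1585, 0.1818]
tool_rot: [180.0, 0.1, 176.6]
force: [0.5, -0.2, -3.3]
```

```bash
for k in 1 2 3 4; do python3 -m creep '[{"tx":0,"ty":0,"tz":0.4,"wx":0,"wy":0,"wz":0,"gripper":-1},{"tx":0,"ty":0,"tz":0.8,"wx":0,"wy":0,"wz":0,"gripper":-1},{"tx":0,"ty":0,"tz":0.8,"wx":0,"wy":0,"wz":0,"gripper":-1}]' | grep -E '_pos|^force'; done
```

```text
tool_pos: [0.5404, -0.1587, 0.1814]
force: [-0.0, 0.6, -3.2]
tool_pos: [0.54, -0.1588, 0.1805]
force: [0.3, 0.6, -3.2]
tool_pos: [0.54, -0.1589, 0.1799]
force: [1.1, 0.5, -1.8]
tool_pos: [0.54, -0.1589, 0.1797]
force: [-3.0, 1.9, 5.2]
```

```bash
for k in 1 2; do python3 -m creep '[{"tx":0,"ty":0,"tz":0.3,"wx":0,"wy":0,"wz":0,"gripper":-1},{"tx":0,"ty":0,"tz":0.6,"wx":0,"wy":0,"wz":0,"gripper":-1},{"tx":0,"ty":0,"tz":0.6,"wx":0,"wy":0,"wz":0,"gripper":-1}]' | grep -E '_pos|_rot|^force'; done
```

```text
tool_pos: [0.54, -0.1589, 0.1796]
tool_rot: [180.0, 0.0, 176.5]
force: [-3.4, 1.6, 8.0]
tool_pos: [0.5401, -0.1589, 0.1796]
tool_rot: [180.0, 0.1, 176.5]
force: [-5.7, 1.9, 10.8]
```

```bash
for k in 1 2 3; do python3 -m creep '[{"tx":0,"ty":0,"tz":-0.7,"wx":0,"wy":0,"wz":0,"gripper":-1},{"tx":0,"ty":0,"tz":-1.4,"wx":0,"wy":0,"wz":0,"gripper":-1},{"tx":0,"ty":0,"tz":-1.4,"wx":0,"wy":0,"wz":0,"gripper":-1}]' | grep -E '_pos|^force'; done
python3 - <<'E'
from h import *
shot('scene','scene3.png'); shot('top','top3.png')
a=cv2.imread('pics/scene3.png')[160:250,200:300]; b=cv2.imread('pics/top3.png')[170:260,340:440]
cv2.imwrite('pics/c3.png',np.hstack([cv2.resize(k,(400,360),interpolation=2) for k in (a,b)]))
E
```

```text
tool_pos: [0.54, -0.1589, 0.1797]
force: [-3.0, 1.1, 5.7]
tool_pos: [0.54, -0.1589, 0.1799]
force: [0.2, 0.7, -0.6]
tool_pos: [0.5396, -0.1589, 0.1815]
force: [0.4, -0.6, -1.9]
```

View pics/c3.png

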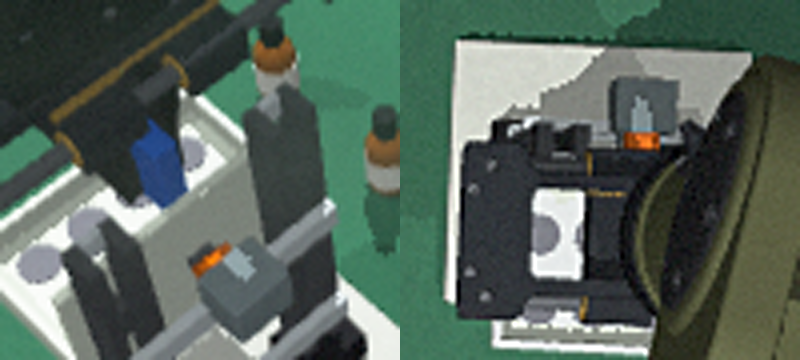

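The left crop shows the orange bolt at about (212,260) out over the lug, whose root is visible at (203,250). I'll lift slightly further to see whether the bolt stops it.

```bash
for k in 1 2; do python3 -m creep '[{"tx":0,"ty":0,"tz":-0.5,"wx":0,"wy":0,"wz":0,"gripper":-1},{"tx":0,"ty":0,"tz":-1,"wx":0,"wy":0,"wz":0,"gripper":-1},{"tx":0,"ty":0,"tz":-1,"wx":0,"wy":0,"wz":0,"gripper":-1}]' | grep -E '_pos|^force'; done
```

```text
tool_pos: [0.5396, -0.1589, 0.1821]
force: [1.9, -0.2, -7.6]
tool_pos: [0.5397, -0.1588, 0.1823]
force: [5.9, -1.0, -15.8]
```

The lift is blocked, so it is locked. Now I'll press home again.

```bash
for k in 1 2 3 ; do python3 -m creep '[{"tx":0,"ty":0,"tz":0.7,"wx":0,"wy":0,"wz":0,"gripper":-1},{"tx":0,"ty":0,"tz":1.4,"wx":0,"wy":0,"wz":0,"gripper":-1},{"tx":0,"ty":0,"tz":1.4,"wx":0,"wy":0,"wz":0,"gripper":-1}]' | grep -E '_pos|^force'; done
```

```text
tool_pos: [0.5397, -0.1589, 0.1822]
force: [2.3, -1.0, -11.3]
tool_pos: [0.5398, -0.1589, 0.1819]
force: [-0.5, -0.4, -3.7]
tool_pos: [0.5403, -0.1589, 0.1802]
force: [0.9, -0.3, -2.2]
```

```bash
for k in 1 2 3 ; do python3 -m creep '[{"tx":0,"ty":0,"tz":0.4,"wx":0,"wy":0,"wz":0,"gripper":-1},{"tx":0,"ty":0,"tz":0.8,"wx":0,"wy":0,"wz":0,"gripper":-1},{"tx":0,"ty":0,"tz":0.8,"wx":0,"wy":0,"wz":0,"gripper":-1}]' | grep -E '_pos|^force'; done
```

```text
tool_pos: [0.5403, -0.1589, 0.1798]
force: [-0.7, 0.4, 3.0]
tool_pos: [0.5403, -0.159, 0.1796]
force: [-3.2, 1.1, 8.0]
tool_pos: [0.5404, -0.159, 0.1795]
force: [-5.9, 1.4, 11.3]
```

```bash
python3 -m creep '[{"tx":0,"ty":0,"tz":-0.8,"wx":0,"wy":0,"wz":0,"gripper":-1},{"tx":0,"ty":0,"tz":-1.2,"wx":0,"wy":0,"wz":0,"gripper":-1},{"tx":0,"ty":0,"tz":-1.2,"wx":0,"wy":0,"wz":0,"gripper":-0.4},{"tx":0,"ty":0,"tz":-1.2,"wx":0,"wy":0,"wz":0,"gripper":0},{"tx":0,"ty":0,"tz":-1.2,"wx":0,"wy":0,"wz":0,"gripper":0}]'; python3 -m creep '[{"tx":0,"ty":0,"tz":0,"wx":0,"wy":0,"wz":0,"gripper":0},{"tx":0,"ty":0,"tz":0,"wx":0,"wy":0,"wz":0,"gripper":0},{"tx":0,"ty":0,"tz":0,"wx":0,"wy":0,"wz":0,"gripper":0},{"tx":0,"ty":0,"tz":0,"wx":0,"wy":0,"wz":0,"gripper":0}]'
```

```text
time_s: 18.83
tool_pos: [0.5399, -0.1588, 0.178]
tool_rot: [-180.0, -0.0, 176.5]
force: [0.5, 0.1, 0.1]
grip_width: 0.0244
grasp_force: 0.0
time_s: 19.17
tool_pos: [0.5399, -0.1589, 0.1783]
tool_rot: [-180.0, -0.0, 176.5]
force: [0.9, -0.2, -0.1]
grip_width: 0.0423
grasp_force: 0.0
```

Released. Retreat straight up, then back.

```bash
python3 -m creep '[{"tx":0,"ty":0,"tz":-10,"wx":0,"wy":0,"wz":0,"gripper":0},{"tx":0,"ty":0,"tz":-30,"wx":0,"wy":0,"wz":0,"gripper":0},{"tx":0,"ty":0,"tz":-55,"wx":0,"wy":0,"wz":0,"gripper":0},{"tx":0,"ty":0,"tz":-85,"wx":0,"wy":0,"wz":0,"gripper":0},{"tx":0,"ty":0,"tz":-110,"wx":0,"wy":0,"wz":0,"gripper":0}]' | grep -E '_pos|^force'; python3 -m creep '[{"tx":15,"ty":25,"tz":0,"wx":0,"wy":0,"wz":0,"gripper":0},{"tx":25,"ty":55,"tz":0,"wx":0,"wy":0,"wz":0,"gripper":0},{"tx":30,"ty":85,"tz":0,"wx":0,"wy":0,"wz":0,"gripper":0},{"tx":30,"ty":115,"tz":0,"wx":0,"wy":0,"wz":0,"gripper":0},{"tx":30,"ty":140,"tz":0,"wx":0,"wy":0,"wz":0,"gripper":0}]'| grep -E '_pos|^force';  python3 -m creep '[{"tx":0,"ty":0,"tz":0,"wx":0,"wy":0,"wz":0,"gripper":0},{"tx":0,"ty":0,"tz":0,"wx":0,"wy":0,"wz":0,"gripper":0},{"tx":0,"ty":0,"tz":0,"wx":0,"wy":0,"wz":0,"gripper":0},{"tx":0,"ty":0,"tz":0,"wx":0,"wy":0,"wz":0,"gripper":0}]'| grep -E '_pos|^force'
python3 - <<'E'
from h import *
for c in('scene','top'):
    p,d=shot(c,c+'4.png'); W=cloud(c,d); x,y,z=W[...,0],W[...,1],W[...,2]; P=p.astype(int)
    st=(d>0)&(abs(x-.54)<.06)&(abs(y+.158)<.09)
    b=st&(P[...,2]>P[...,0]+60)&(P[...,2]>P[...,1]+40)
    print(c,'grip z',np.percentile(z[b],[50,90,97]) if b.any() else None)
    m=st&(P.max(-1)>140)&(z>.176)&(z<.192)
    q=W[m]; print(len(q),'plate z',np.percentile(q[:,2],[50,90]),cv2.minAreaRect((q[:,:2]*1000).astype(np.float32)))
a=cv2.imread('pics/scene4.png')[150:270,190:330]; b=cv2.imread('pics/top4.png')[160:270,330:458]
cv2.imwrite('pics/c4.png',np.hstack([cv2.resize(k,(400,343),interpolation=2) for k in (a,b)]))
E
```

```text
tool_pos: [0.54, -0.1591, 0.2911]
force: [0.4, 0.6, 0.6]
tool_pos: [0.5182, -0.015, 0.2897]
force: [0.0, -0.5, 0.5]
tool_pos: [0.5185, -0.019, 0.2889]
force: [-0.3, -0.6, 0.4]
scene grip z [0.21164327 0.219792   0.22067502]
124 plate z [0.18554982 0.18687285] ((544.6094360351562, -170.94273376464844), (103.05342864990234, 46.15705108642578), 86.03662109375)
top grip z [0.2165456  0.21952367 0.22031891]
138 plate z [0.18432883 0.18656868] ((564.556396484375, -169.39126586914062), (109.10523223876953, 4.730922698974609), 86.83513641357422)
```

View pics/c4.png

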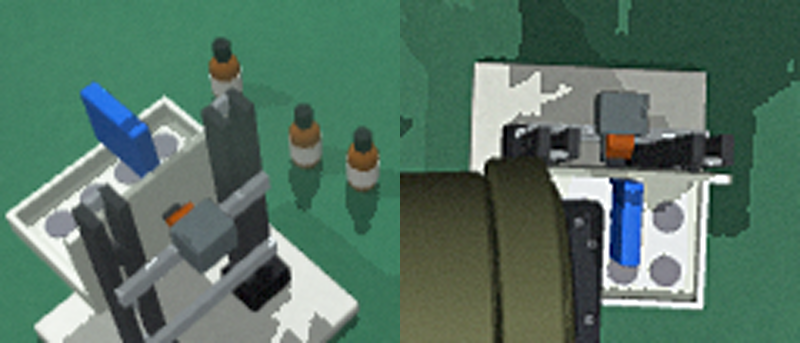

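The tray hangs level on the stand: the grip top at 0.2195 puts the claws on the slot edge at about 0.1645. The bolt is out over the lug at about (178,215), and the vials have not moved.

```bash
python3 -c "
from h import *
print(get_obs()['time_s'],env.sign_off())"
```

```text
the job is handed in; nothing more can be done
20.4333 None
```

The tray is hooked in the top slots, pressed fully home at about 15 N and left hanging upright; a gentle lift test showed the bolt holding the lug, and the job was handed in at 20.4 s.

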